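# Clear the tool chest's lid and hold it open at 60 degrees for fitting the lid stay

## Robot

A 6-joint arm with a two-finger parallel gripper is mounted at the origin on the work surface. World frame = base frame: x ahead of the robot, y to its left, z up, the work surface at z = 0. Lengths are in m, angles in rad, forces in N, time in s.
With the tool pointing down it reaches from about 0.35 to 0.85 m from the base axis. Payload 8.1 kg.
Tool frame: the origin (TCP) lies on the front face of the gripper's body, between the roots of the fingers; the fingertips stand 84 mm ahead of it and the grasp point (between the pads) lies 65 mm ahead of it; x points along the fingers, y is the direction in which the jaws open and shut, and the axes are right-handed (so a half turn about x gives the same grasp; the last joint's range is limited). The gripper opens to 93 mm and grips with 3 to 60 N. Pads are 15 mm wide; open, the fingers measure 128 mm over their backs; the gripper's body (75 mm by 188 mm) begins 65 mm behind the grasp point.
Start: joints at [1.105, 0.13, 1.488, -0, 1.523, -0.085], TCP at [0.223, 0.557, 0.303] pointing down, gripper open.
Joint ranges: [-2.96, 2.96], [-0.89, 2.26], [0.02, 2.5], [-1.34, 4.48], [0, 2.73], [-2.66, 2.66]. Speed limits (rad/s): [2.39, 2.39, 2.79, 3.14, 3.14, 3.14].

## Interface

Orientations are given as a rotation vector (axis times angle).
In Python, from plant import telemetry, read_camera, camera_params, robot gives the robot as it stands.
- The arm moves only by the tool step_arm, never from a script. Its argument "commands" is a list of rows, each an object with "xyz": the shift along the tool's x, y, z in mm, a list of three; "turn": the turn, a rotation vector about the tool's x, y, z in rad, a list of three; "grip": the finger opening in mm, from 0 to 93. In form: [{"xyz": [dx, dy, dz], "turn": [ax, ay, az], "grip": grip}, ...]. A call has 1 to 12 rows; each row is the pose to reach, as a shift and turn from the pose commanded when the call began, along the tool's axes at that moment; what a row does not reach only later rows make up. A row lasts 1/8 s, in which the tool goes at most 62.5 mm and 10.7 degrees, less where a joint would pass 70% of its speed; a pose out of reach is approached as far as the arm can. A call with a gripper value outside its range is refused whole. The fingers move at their own pace and stop on an object; "force" is the grip in N (left out, the last holds). Time passes only in rows, so rows that repeat a pose let the fingers close. It gives the time, the measured TCP pose, the force and the opening at its end, in the units of the state.
- telemetry.read_state(): the state, without advancing time (a new reading comes with each control period).
- read_camera(name): name is "side" or "top"; returns the picture (420x560x3 uint8, red, green, blue); there is no depth.
- camera_params(name): a dict with "mtx" (3x3 intrinsics, pixels), "rvec" (rotation vector, rad) and "tvec" (3), from world to camera coordinates, as OpenCV has them. Camera axes: x right, y down, z forward; pixel columns grow to the right and rows downward; lengths in m; the calibration is good to about 2 mm. A picture is of the moment at which its call begins. camera_params takes no time and is no camera call.
- robot.close_job(): hands the job in, once; it reports no verdict.
The state is a dict: "t": time; "q": joint angles; "dq": joint speeds; "joint_torque": joint torques, N m; "tool_pos": TCP position; "orientation": TCP orientation; "force": force on the tool from outside, world axes, zero at the start; "wrist_torque": the same for the moment, N m; "opening": finger opening in m.
Only numpy, scipy, OpenCV 4.12 (cv2) and the standard library are available. Lean on these libraries where they do the work, as an engineer would, in place of code of your own. Each camera call takes 0.05 s, during which the arm holds its last target. There are 200 camera calls.

## Task

A lid stay is about to be screwed to the small plywood tool chest. Take the tape measure off its lid and stand it upright in the empty half of the open tool tray, then lift the lid, which has a bar handle, and hold it open at 60 degrees from shut (within 5 degrees); finish while still holding it there, steady. Nothing else keeps the lid up yet, so do not let it slam shut or go past upright; move the tape measure straight from lid to tray without dropping it, never onto the bench, and leave everything else where it is.

Things in the scene. Friction and masses are not known exactly. Their poses are not given: they have to be found in the camera images.
- chest: Small plywood tool chest, fixed to the bench: 200 deep (its x) x 360 wide (its y) x 134 mm high with the lid shut. Origin at the centre of its underside, z up; its -x side is the front, towards the robot, where the lid's handle is; the lid is hinged along the back (+x). Yaw varies by up to 0.3 rad either way.
- lid (a joint): Opening angle of the chest's lid in rad: 0 shut (as at the start), 1.047 is 60 degrees, 1.57 upright. The lid (about 0.6 kg, 208 x 368 mm, 34 mm thick over its rim, flat on top) swings freely up and back about the hinge and falls shut when let go below upright; no spring, hardly any friction.
- lid_hinge (a point): Middle of the lid's hinge axis, 104 mm behind the chest's centre (chest +x), 100 mm above the bench; the axis lies along the chest's y.
- lid_handle (a point): Middle of the handle on the lid's front edge, a dark steel bow: round bar 12 mm thick, 120 mm long along the chest's y (its own y), a post at each end, axis 48 mm in front of the lid's front face (42 mm clear gap). With the lid shut it is 256 mm in front of the hinge axis and 15 mm above it, 115 mm above the bench, 19 mm below the lid's top. Moves with the lid; the bar can turn in a grip.
- tape_center (a point): Centre (half-way up) of the black tape measure that stands on the lid: 70 mm long (its x), 38 mm wide over its two flat sides (its y), 64 mm high with a flat base and a rounded back, about 0.3 kg. The point is 32 mm above its base. Its z axis is up when it stands.
- tray: Open wooden tool tray, fixed to the bench to the left or the right of the chest: 220 (its x) x 140 (its y) x 35 mm high, walls 8 mm thick, floor 8 mm above the bench. Origin at the centre of its underside. A 32 mm high partition across it at x = +30 mm parts the empty half (x -102 to +26 mm, y -62 to +62 mm, on the -x side) from the narrow part with marking tools.
- tray_space (a point): Middle of the floor of the tray's empty half, 8 mm above the bench.
- tape: The tape measure of tape_center; origin at the centre of its base.
- drill: Bystander: cordless drill standing on its battery, 195 x 76 mm, 212 mm high, on the other side of the chest from the tray. Origin under the battery.
Not all that is in view belongs to the job. Of the things that look like the tape, the smallest one is meant.

How it is judged:
On the way, in this order (a step that is already met when the one before it is completed fails the run):
1. the tape measure stands in the empty half of the tray, let go (x of tape_center in the frame of tray between -0.103 and 0.028 m and y of tape_center in the frame of tray between -0.062 and 0.062 m and z of tape_center in the frame of tray below 0.046 m and angle between tape_center's own z axis and vertical below 0.15 rad and contact force between tape and the fingers below 0.1 N and linear speed of tape below 0.03 m/s), for 0.2 s.
2. the lid is held steady at 60 degrees (value of joint lid between 0.96 and 1.135 rad and velocity of joint lid between -0.1 and 0.1 rad/s and (contact force between lid and the fingers above 1 N or contact force between lid and the arm above 1 N)), for 0.5 s.
At the end, for the whole second after the job is handed in: The robot is holding the lid (contact force over 1 N) at 55 to 65 degrees from shut, still within 0.1 rad/s; the tape measure stands upright (within 0.15 rad) on the floor of the tray's empty half, let go and at rest, not touching the lid (all of step 1 and all of step 2 and contact force between lid and tape below 0.05 N); the arm keeps its last pose, push and grip.
It fails at once if the lid swung past upright (value of joint lid above 1.62 rad).
It fails at once if the lid slammed shut (let fall from 7 degrees or more) (velocity of joint lid below -4 rad/s).
It fails at once if the tape measure touched the bench (contact force between tape and table above 0.3 N).
It fails at once if the tape measure was dropped (from over 30 mm) (linear speed of tape above 0.75 m/s and contact force between tape and the fingers below 0.1 N).
It fails at once if something else on the bench was moved by more than 30 mm (distance of any of mallet, glue, square, stay, tub, offcut, clamp, drill from where it was at the start of the episode above 0.03 m).
It also fails if it takes over 64 s, if anything falls off the work surface, if the arm or the gripper's body presses on something with over 40 N, if the wrist force passes 120 N, or if a joint passes its speed limit or range.

## Working session

There is one attempt and no reset: what is moved stays moved. The work goes in short steps, Python scripts to look and compute and a tool call to move; the robot and the scene stay as the last step left them, time stands still between calls to the robot, and variables do not carry over. Pictures are saved under pics/ and viewed, about 8 in all and at most 12, crops included, and the job is handed in when it is done.

Besides the shell and the picture viewer there is one more tool, called after "Request:" by a JSON object that holds its "api" and its "payload", one argument or row to a line. step_arm: Moves the arm, as the interface text tells. Its arguments: {"type":"object","properties":{"commands":{"type":"array"},"force":{"type":"number"}},"required":["commands"]}

```bash
mkdir -p pics; ls
python3 - <<'E'
from plant import telemetry, read_camera, camera_params, robot
import cv2
for n in("top","side"):
    im=read_camera(n); cv2.imwrite(f"pics/{n}0.png",im[:,:,::-1]); p=camera_params(n); print(n,p)
s=telemetry.read_state();print(s)
E
```

```text
pics
top {'mtx': array([[464.07391205,   0.        , 275.53444299],
       [  0.        , 464.07391205, 208.44114969],
       [  0.        ,   0.        ,   1.        ]]), 'rvec': array([ 2.12119172, -2.08410184,  0.2310638 ]), 'tvec': array([-0.01074638,  0.59410575,  1.19724995])}
side {'mtx': array([[412.4820713 ,   0.        , 274.05085229],
       [  0.        , 412.4820713 , 208.88993999],
       [  0.        ,   0.        ,   1.        ]]), 'rvec': array([ 2.14511117, -0.81636177,  0.40063757]), 'tvec': array([-0.42548479,  0.33700461,  0.71474676])}
{'t': 0.1, 'q': array([ 1.10460993e+00,  1.31078302e-01,  1.48918514e+00, -1.43975176e-06,
        1.52302370e+00, -8.53937208e-02]), 'dq': array([ 5.36541227e-05, -1.10302929e-03, -1.68783592e-03, -1.10899450e-03,
        3.63179807e-03, -1.85947467e-03]), 'joint_torque': array([ 9.68439526e-04, -5.61334097e+01, -4.93100452e+01,  7.70455878e-02,
        2.90578755e-02, -1.05971717e-04]), 'tool_pos': array([0.22279524, 0.55668434, 0.30178852]), 'orientation': array([ 0.29747828,  1.55053334, -0.3000529 ]), 'force': array([ 0.09783717,  0.00774626, -0.55498851]), 'wrist_torque': array([0.03646281, 0.05513157, 0.01376855]), 'opening': 0.09273403224080523}
```

View pics/top0.png

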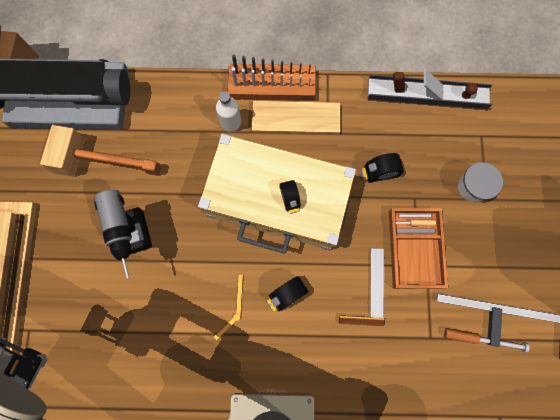

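View pics/side0.png

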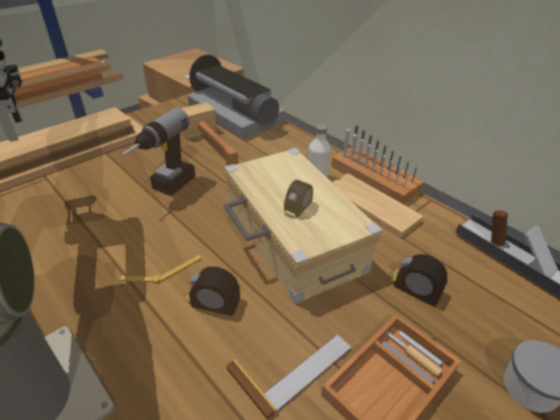

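The top view shows the chest lid with corners at about (225,140), (350,172), (335,240) and (204,203). The target tape is on it at (290,195) and the handle at (264,240). The tray is at (418,248) with its empty half towards the robot, and the drill is at (122,225). The side view agrees: tape at (298,198), tray at (395,375), and the larger tapes lie on the bench.

```bash
cat > h.py <<'E'
import numpy as np, cv2
from scipy.spatial.transform import Rotation as R
from plant import telemetry, read_camera, camera_params, robot
def cast(n,uv,z):
    p=camera_params(n); M=cv2.Rodrigues(p['rvec'])[0]; c=-M.T@p['tvec']
    uv=np.atleast_2d(np.asarray(uv,float)); d=(M.T@np.linalg.inv(p['mtx'])@np.c_[uv,np.ones(len(uv))].T).T
    return c+d*((z-c[2])/d[:,2])[:,None]
def proj(n,P):
    p=camera_params(n); return cv2.projectPoints(np.float64(P).reshape(-1,1,3),p['rvec'],p['tvec'],p['mtx'],None)[0][:,0]
def shot(n,f):
    im=cv2.cvtColor(read_camera(n),cv2.COLOR_RGB2BGR); cv2.imwrite(f"pics/{f}.png",im); return im
def big(m,roi):
    z=np.zeros_like(m); x0,y0,x1,y1=roi; z[y0:y1,x0:x1]=m[y0:y1,x0:x1]
    z=cv2.morphologyEx(z,cv2.MORPH_OPEN,np.ones((3,3)))
    return max(cv2.findContours(z,0,1)[0],key=cv2.contourArea)
E
python3 - <<'E'
from h import *
t=cv2.imread('pics/top0.png'); s=cv2.imread('pics/side0.png')
g=cv2.cvtColor(t,cv2.COLOR_BGR2GRAY); hsv=cv2.cvtColor(t,cv2.COLOR_BGR2HSV)
lid=big(((g>150)*255).astype('uint8'),(190,132,362,252))
def rect(c,z,n='top'):
    P=cast(n,c.reshape(-1,2),z)[:,:2]; return cv2.minAreaRect((P*1000).astype(np.float32))
print('lid',rect(lid,.134), cv2.boundingRect(lid))
tr=big((((hsv[...,0]<14)&(hsv[...,1]>150)&(g>60))*255).astype('uint8'),(380,200,456,296))
print('tray',rect(tr,.035),cv2.boundingRect(tr), np.median(hsv[250:270,410:425].reshape(-1,3),0),hsv[300,460])
tp=big(((g<70)*255).astype('uint8'),(270,170,312,220))
print('tape top z=.198/.134',rect(tp,.198),rect(tp,.134),cv2.minAreaRect(tp))
gs=cv2.cvtColor(s,cv2.COLOR_BGR2GRAY)
h=big(((g<90)*255).astype('uint8'),(232,215,296,256)); print('handle',rect(h,.115),cv2.boundingRect(h))
def crop(im,x0,y0,x1,y1,k): return cv2.resize(im[y0:y1,x0:x1],None,fx=k,fy=k,interpolation=cv2.INTER_CUBIC)
o=t.copy()
for c,col in((lid,(0,0,255)),(tr,(255,0,0)),(tp,(0,255,0)),(h,(255,255,0))): cv2.drawContours(o,[c],-1,col,1)
a=crop(o,190,130,460,300,2.9); b=crop(s,220,140,400,300,2.4)
C=np.zeros((600,800,3),'uint8'); C[:a.shape[0],:a.shape[1]]=a
cv2.imwrite('pics/seg.png',C)
cv2.imwrite('pics/sidecrop.png',crop(s,260,160,340,230,7))
E
```

```text
lid ((635.2680053710938, -3.6276702880859375), (369.4224548339844, 209.46060180664062), 75.38497924804688) (198, 134, 158, 111)
tray ((499.1499938964844, -391.18438720703125), (220.3883819580078, 150.79542541503906), 1.0099937915802002) (389, 208, 60, 81) [ 12. 170. 219.] [173   5 211]
tape top z=.198/.134 ((599.1795043945312, -36.32257843017578), (69.62583923339844, 39.74628448486328), 15.538966178894043) ((615.6365966796875, -38.05431365966797), (73.6744384765625, 42.05742645263672), 15.539052963256836) ((290.11767578125, 194.97061157226562), (27.649059295654297, 16.24988555908203), 75.96376037597656)
handle ((496.474853515625, -3.8790016174316406), (99.81330871582031, 52.579673767089844), 86.36937713623047) (257, 230, 39, 23)
```

View pics/seg.png

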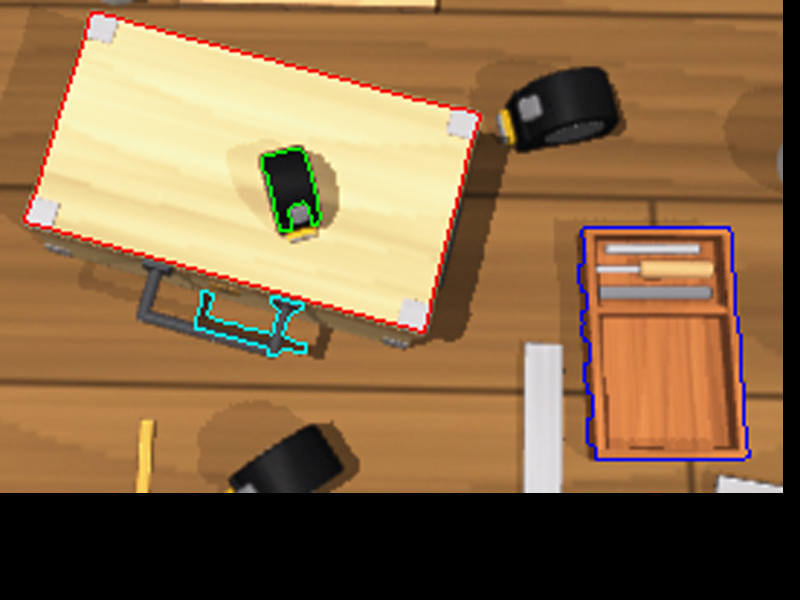

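View pics/sidecrop.png

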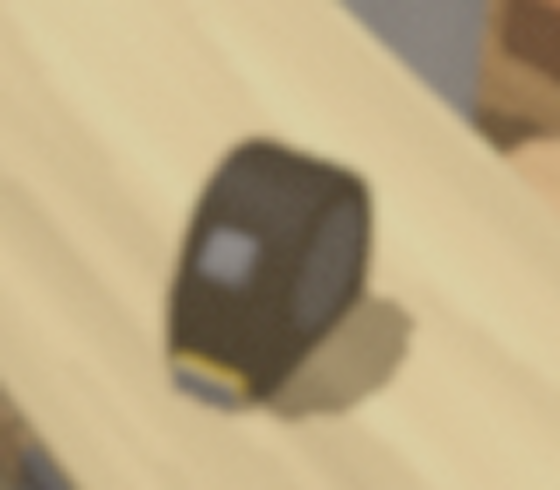

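Lid, tape and tray outlines all fit. The lid fits 369x209 mm, which matches the given size. In the side crop the tape stands upright on the lid. Next I work out the targets and the first move, and check the projections numerically.

```bash
cat >> h.py <<'E'
yaw=-np.deg2rad(14.6); cx=np.array([np.cos(yaw),np.sin(yaw),0]); cy=np.array([-np.sin(yaw),np.cos(yaw),0]); Z=np.array([0,0,1.])
hinge=np.array([.6353,-.0036,.100])+.104*cx
def handle(th): return hinge-cx*(.256*np.cos(th)-.015*np.sin(th))+Z*(.256*np.sin(th)+.015*np.cos(th))
def down(y):  # tool x down, tool y along y or -y (nearest to now)
    s=telemetry.read_state(); y=np.array([*y,0])/np.linalg.norm(y); N=R.from_rotvec(s['orientation']).as_matrix()
    if N[:,1]@y<0: y=-y
    x=-Z; return np.c_[x,y,np.cross(x,y)]
def rel(g,M):   # grasp point g (world) and tool matrix -> row values
    s=telemetry.read_state(); N=R.from_rotvec(s['orientation']).as_matrix()
    d=N.T@(np.asarray(g)-.065*M[:,0]-s['tool_pos'])*1000
    return np.round(d,1).tolist(), np.round(R.from_matrix(N.T@M).as_rotvec(),4).tolist()
E
python3 - <<'E'
from h import *
print('hinge',hinge,'handle',handle(0)); e=[handle(0)+k*cy*.06 for k in(-1,1)]
print('bar ends px',proj('top',e),proj('side',e))
print('back end',cast('top',[286.5,181.7],.166),'front lip',cast('top',[293.4,212.8],.14))
# two-view: tape silhouette centre rays
tp=np.array([.603,-.0365,.166]); print('tape px',proj('top',tp),proj('side',tp))
print('side base lip cast',cast('side',[260+207/7,160+400/7],.136))
a=np.deg2rad(15.5); M=down((-np.sin(a),np.cos(a)))
print(telemetry.read_state()['orientation'],rel([.603,-.0365,.31],M), rel([.603,-.0365,.166],M))
E
```

```text
hinge [ 0.73594175 -0.02981521  0.1       ] handle [0.48820821 0.03471454 0.115     ]
bar ends px [[283.68151631 250.5063605 ]
 [238.80002563 238.03788936]] [[247.20431827 237.6933862 ]
 [225.65754441 205.66806502]]
back end [[ 0.64165364 -0.02733252  0.166     ]] front lip [[ 0.56694077 -0.04646494  0.14      ]]
tape px [[289.94988757 196.54743008]] [[296.46148985 196.8309328 ]]
side base lip cast [[ 0.56949268 -0.05136862  0.136     ]]
[ 0.29747828  1.55053334 -0.3000529 ] ([-72.6, -409.5, 573.4], [-0.6513, -0.0007, 0.0016]) ([71.4, -409.3, 573.4], [-0.6513, -0.0007, 0.0016])
```

Request:
{"api": "step_arm", "payload": {
  "commands": [
    {"xyz": [-60,0,0],"turn": [0,0,0],"grip": 85},
    {"xyz": [-100,-30,40],"turn": [-0.1,0,0],"grip": 85},
    {"xyz": [-100,-65,90],"turn": [-0.2,0,0],"grip": 85},
    {"xyz": [-100,-100,140],"turn": [-0.3,0,0],"grip": 85},
    {"xyz": [-100,-135,190],"turn": [-0.4,0,0],"grip": 85},
    {"xyz": [-100,-170,240],"turn": [-0.5,0,0],"grip": 85},
    {"xyz": [-100,-205,290],"turn": [-0.6,0,0],"grip": 85},
    {"xyz": [-100,-240,335],"turn": [-0.65,0,0],"grip": 85},
    {"xyz": [-100,-275,385],"turn": [-0.65,0,0],"grip": 85},
    {"xyz": [-100,-310,435],"turn": [-0.65,0,0],"grip": 85},
    {"xyz": [-90,-345,485],"turn": [-0.65,0,0],"grip": 85},
    {"xyz": [-80,-380,530],"turn": [-0.65,0,0],"grip": 85}
  ]
}}

```text
t: 1.6
tool_pos: [0.5746, 0.0053, 0.3821]
orientation: [-0.211, 1.561, 0.211]
force: [0.5, 1.1, 0.3]
opening: 0.0851
```

Run:
```python
from h import *
a=np.deg2rad(15.5); M=down((-np.sin(a),np.cos(a)))
s=telemetry.read_state();print(s['t'],s['tool_pos'],rel([.604,-.037,.23],M), rel([.604,-.037,.166],M))
```

```text
1.6 [0.57456003 0.00529982 0.382114  ] ([87.1, -48.6, 17.2], [-0.0017, -0.0002, -0.0002]) ([151.1, -48.6, 17.2], [-0.0017, -0.0002, -0.0002])
```

Request:
{"api": "step_arm", "payload": {
  "commands": [
    {"xyz": [20,-49,17],"turn": [0,0,0],"grip": 85},
    {"xyz": [60,-49,17],"turn": [0,0,0],"grip": 85},
    {"xyz": [87,-49,17],"turn": [0,0,0],"grip": 85},
    {"xyz": [87,-49,17],"turn": [0,0,0],"grip": 85},
    {"xyz": [87,-49,17],"turn": [0,0,0],"grip": 85}
  ]
}}

```text
t: 2.22
tool_pos: [0.6035, -0.0354, 0.297]
orientation: [-0.212, 1.559, 0.211]
force: [0.1, -0.3, 0.4]
opening: 0.0848
```

Run:
```python
from h import *
a=np.deg2rad(15.5); M=down((-np.sin(a),np.cos(a)))
s=telemetry.read_state();print(s['t'],s['tool_pos'],rel([.604,-.037,.166],M))
t=shot('top','t1'); c=shot('side','s1')
o=np.hstack([cv2.resize(t[110:270,190:370],(400,356)),cv2.resize(c[80:280,190:390],(400,400))[:356]])
cv2.imwrite('pics/c1.png',o)
```

```text
2.225 [ 0.60353572 -0.03535195  0.29698046] ([66.0, -1.7, -0.1], [-0.0011, 0.0011, 0.0005])
```

View pics/c1.png

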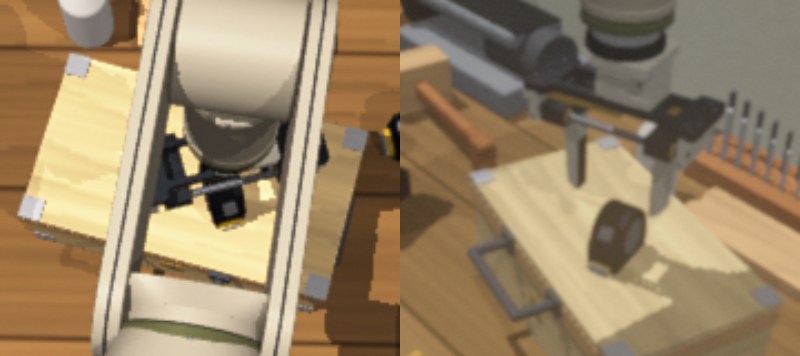

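The fingers straddle the tape in both views: top crop (225,200), side crop (617,235). I'll descend and grip.

Request:
{"api": "step_arm", "payload": {
  "commands": [
    {"xyz": [30,-2,0],"turn": [0,0,0],"grip": 85},
    {"xyz": [55,-2,0],"turn": [0,0,0],"grip": 85},
    {"xyz": [66,-2,0],"turn": [0,0,0],"grip": 85},
    {"xyz": [66,-2,0],"turn": [0,0,0],"grip": 60},
    {"xyz": [66,-2,0],"turn": [0,0,0],"grip": 45},
    {"xyz": [66,-2,0],"turn": [0,0,0],"grip": 30},
    {"xyz": [66,-2,0],"turn": [0,0,0],"grip": 25},
    {"xyz": [66,-2,0],"turn": [0,0,0],"grip": 25},
    {"xyz": [66,-2,0],"turn": [0,0,0],"grip": 25}
  ],
  "force": 25
}}

```text
t: 3.45
tool_pos: [0.6038, -0.0374, 0.23]
orientation: [-0.211, 1.56, 0.211]
force: [0.1, -0.5, 2.2]
opening: 0.038
```

Request:
{"api": "step_arm", "payload": {
  "commands": [
    {"xyz": [-15,0,0],"turn": [0,0,0],"grip": 25},
    {"xyz": [-50,0,0],"turn": [0,0,0],"grip": 25},
    {"xyz": [-90,0,0],"turn": [0,0,0],"grip": 25},
    {"xyz": [-120,0,0],"turn": [0,0,0],"grip": 25},
    {"xyz": [-120,0,0],"turn": [0,0,0],"grip": 25}
  ]
}}

```text
t: 4.08
tool_pos: [0.6048, -0.0375, 0.3536]
orientation: [-0.213, 1.555, 0.21]
force: [-0.0, -0.6, -3.5]
opening: 0.0378
```

Run:
```python
from h import *
M=down((0,1)); s=telemetry.read_state();print(s['t'],s['tool_pos'],s['force'],s['opening'],rel([.461,-.396,.285],M))
```

```text
4.075 [ 0.6048253  -0.03754328  0.35356933] [-0.04890059 -0.64482784 -3.45927994] 0.03782703436370457 ([3.0, -307.3, -234.0], [0.2692, 0.0059, 0.0017])
```

Request:
{"api": "step_arm", "payload": {
  "commands": [
    {"xyz": [0,-20,-15],"turn": [0,0,0],"grip": 25},
    {"xyz": [0,-50,-38],"turn": [0.03,0,0],"grip": 25},
    {"xyz": [0,-85,-65],"turn": [0.06,0,0],"grip": 25},
    {"xyz": [0,-120,-91],"turn": [0.1,0,0],"grip": 25},
    {"xyz": [0,-155,-118],"turn": [0.13,0,0],"grip": 25},
    {"xyz": [0,-190,-145],"turn": [0.17,0,0],"grip": 25},
    {"xyz": [0,-225,-171],"turn": [0.2,0,0],"grip": 25},
    {"xyz": [0,-260,-198],"turn": [0.24,0,0],"grip": 25},
    {"xyz": [0,-290,-221],"turn": [0.27,0,0],"grip": 25},
    {"xyz": [0,-307,-234],"turn": [0.27,0,0],"grip": 25},
    {"xyz": [0,-307,-234],"turn": [0.27,0,0],"grip": 25},
    {"xyz": [0,-307,-234],"turn": [0.27,0,0],"grip": 25}
  ]
}}

```text
t: 5.58
tool_pos: [0.4602, -0.3946, 0.3491]
orientation: [0.001, 1.571, 0.001]
force: [0.4, 0.1, -3.1]
opening: 0.038
```

Run:
```python
from h import *
M=down((0,1)); s=telemetry.read_state();print(s['t'],s['tool_pos'],s['force'],s['opening'],rel([.461,-.396,.045],M))
t=shot('top','t2'); c=shot('side','s2')
o=np.hstack([cv2.resize(t[190:310,370:490],(400,400)),cv2.resize(c[200:420,310:530],(400,400))])
cv2.imwrite('pics/c2.png',o)
tr=np.array([.499,-.396,.035]); q=[tr+[a*.11,b*.07,0] for a,b in((-1,-1),(-1,1),(1,1),(1,-1))]
print(proj('side',q))
```

```text
5.575 [ 0.46021538 -0.39461245  0.34911143] [ 0.41752512  0.0634849  -3.1031835 ] 0.0379551228204892 ([239.1, -1.7, 0.9], [0.0003, -0.0004, -0.0012])
[[388.93179824 451.17721549]
 [321.72711327 385.06786519]
 [396.76689818 314.4180098 ]
 [461.61043013 362.85696991]]
```

View pics/c2.png

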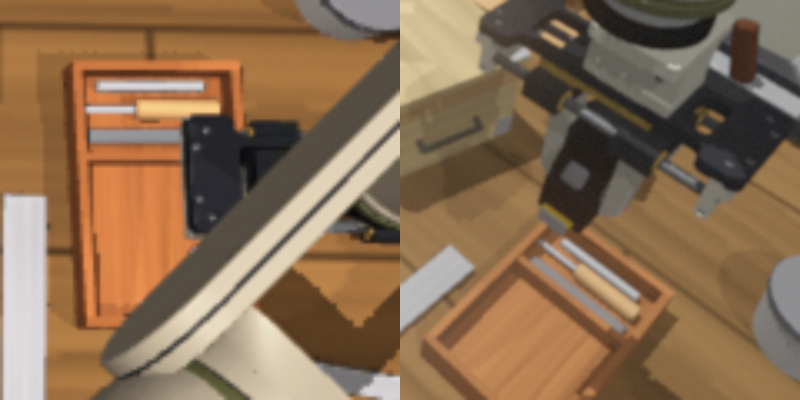

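The tape is held upright above the tray. The tray corners in the side view fit the prediction to within 3 px, so I'll descend.

Request:
{"api": "step_arm", "payload": {
  "commands": [
    {"xyz": [25,-2,1],"turn": [0,0,0],"grip": 25},
    {"xyz": [65,-2,1],"turn": [0,0,0],"grip": 25},
    {"xyz": [105,-2,1],"turn": [0,0,0],"grip": 25},
    {"xyz": [145,-2,1],"turn": [0,0,0],"grip": 25},
    {"xyz": [180,-2,1],"turn": [0,0,0],"grip": 25},
    {"xyz": [205,-2,1],"turn": [0,0,0],"grip": 25},
    {"xyz": [222,-2,1],"turn": [0,0,0],"grip": 25},
    {"xyz": [232,-2,1],"turn": [0,0,0],"grip": 25},
    {"xyz": [237,-2,1],"turn": [0,0,0],"grip": 25},
    {"xyz": [240,-2,1],"turn": [0,0,0],"grip": 25},
    {"xyz": [242,-2,1],"turn": [0,0,0],"grip": 25},
    {"xyz": [242,-2,1],"turn": [0,0,0],"grip": 25}
  ]
}}

```text
t: 7.18
tool_pos: [0.4609, -0.3977, 0.1081]
orientation: [0.0, 1.57, -0.001]
force: [0.1, 0.5, -3.1]
opening: 0.0375
```

Request:
{"api": "step_arm", "payload": {
  "commands": [
    {"xyz": [1,0,0],"turn": [0,0,0],"grip": 25},
    {"xyz": [2,0,0],"turn": [0,0,0],"grip": 25},
    {"xyz": [2,0,0],"turn": [0,0,0],"grip": 25}
  ]
}}

```text
t: 7.55
tool_pos: [0.4607, -0.3975, 0.1056]
orientation: [0.001, 1.571, -0.001]
force: [-0.5, 1.0, -3.0]
opening: 0.0381
```

Request:
{"api": "step_arm", "payload": {
  "commands": [
    {"xyz": [1,0,0],"turn": [0,0,0],"grip": 25},
    {"xyz": [2,0,0],"turn": [0,0,0],"grip": 25},
    {"xyz": [2,0,0],"turn": [0,0,0],"grip": 25}
  ]
}}

```text
t: 7.92
tool_pos: [0.4609, -0.3976, 0.104]
orientation: [0.0, 1.571, -0.001]
force: [-0.7, 0.8, 0.6]
opening: 0.0379
```

The force jumped from -3.0 to +0.6 N, so the tape is resting on the floor. I'll release and lift.

Request:
{"api": "step_arm", "payload": {
  "commands": [
    {"xyz": [0,0,0],"turn": [0,0,0],"grip": 42},
    {"xyz": [0,0,0],"turn": [0,0,0],"grip": 50},
    {"xyz": [0,0,0],"turn": [0,0,0],"grip": 60},
    {"xyz": [0,0,0],"turn": [0,0,0],"grip": 60},
    {"xyz": [-10,0,0],"turn": [0,0,0],"grip": 60},
    {"xyz": [-40,0,0],"turn": [0,0,0],"grip": 60},
    {"xyz": [-80,0,0],"turn": [0,0,0],"grip": 60},
    {"xyz": [-120,0,0],"turn": [0,0,0],"grip": 60},
    {"xyz": [-160,0,0],"turn": [0,0,0],"grip": 60},
    {"xyz": [-200,0,0],"turn": [0,0,0],"grip": 60},
    {"xyz": [-200,0,0],"turn": [0,0,0],"grip": 60}
  ]
}}

```text
t: 9.3
tool_pos: [0.4621, -0.3988, 0.3096]
orientation: [-0.004, 1.565, -0.006]
force: [-0.1, 0.3, -0.4]
opening: 0.0602
```

Run:
```python
from h import *
M=down(cx[:2]); s=telemetry.read_state();print(s['t'],s['q'],s['tool_pos'],s['force'],s['opening'],M[:,1],rel(handle(0)+[0,0,.12],M))
t=shot('top','t3'); c=shot('side','s3')
o=np.hstack([cv2.resize(t[190:310,370:490],(400,400)),cv2.resize(c[200:420,310:530],(400,400))])
cv2.imwrite('pics/c3.png',o)
```

```text
9.3 [-7.96049721e-01  1.48623660e-01  1.45591534e+00 -2.02050595e-05
  1.52834657e+00 -2.36604098e+00] [ 0.46205184 -0.39881833  0.30955051] [-0.07530338  0.25748001 -0.41581134] 0.06018392997756584 [-0.96770917  0.25206936 -0.        ] ([7.0, 433.6, 25.8], [-1.3168, 0.0011, 0.0093])
```

View pics/c3.png

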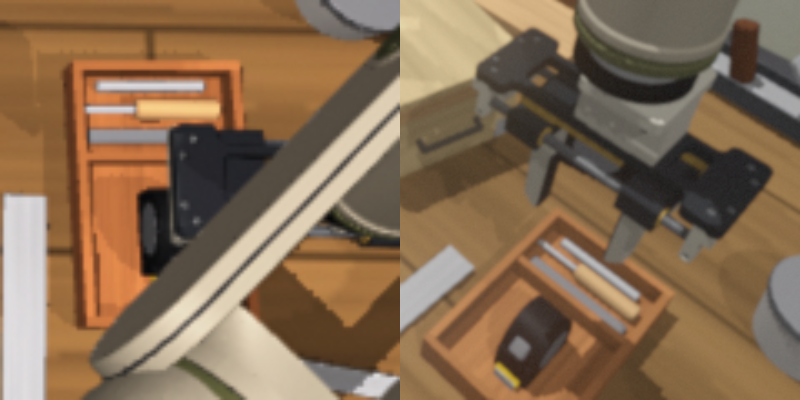

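The tape stands upright and free in the tray's empty half, at side crop (532,340). For the handle I turn +1.825 rad about tool x instead of -1.317, because the latter would put joint 6 past its range.

Request:
{"api": "step_arm", "payload": {
  "commands": [
    {"xyz": [0,20,1],"turn": [0.1,0,0],"grip": 40},
    {"xyz": [0,55,3],"turn": [0.25,0,0],"grip": 30},
    {"xyz": [0,95,5],"turn": [0.42,0,0],"grip": 30},
    {"xyz": [0,135,8],"turn": [0.59,0,0],"grip": 30},
    {"xyz": [0,175,10],"turn": [0.76,0,0],"grip": 30},
    {"xyz": [0,215,12],"turn": [0.93,0,0],"grip": 30},
    {"xyz": [0,255,15],"turn": [1.1,0,0],"grip": 30},
    {"xyz": [0,295,18],"turn": [1.27,0,0],"grip": 30},
    {"xyz": [0,335,20],"turn": [1.44,0,0],"grip": 30},
    {"xyz": [0,375,22],"turn": [1.6,0,0],"grip": 30},
    {"xyz": [0,410,25],"turn": [1.75,0,0],"grip": 30},
    {"xyz": [3,434,26],"turn": [1.825,0,0],"grip": 30}
  ]
}}

```text
t: 10.9
tool_pos: [0.4864, 0.038, 0.2992]
orientation: [1.395, 1.078, -1.398]
force: [-1.2, 0.3, 0.3]
opening: 0.0299
```

Request:
{"api": "step_arm", "payload": {
  "commands": [
    {"xyz": [0,0,0],"turn": [0,0,0],"grip": 30},
    {"xyz": [0,0,0],"turn": [0,0,0],"grip": 30}
  ]
}}

```text
t: 11.15
tool_pos: [0.4867, 0.036, 0.2998]
orientation: [1.392, 1.079, -1.395]
force: [0.1, -0.6, 0.2]
opening: 0.03
```

Run:
```python
from h import *
M=down(cx[:2]); s=telemetry.read_state();print(s['t'],s['q'],s['tool_pos'],s['force'],s['opening'],M[:,1],rel(handle(0),M))
```

```text
11.15 [-3.11063846e-02 -1.73869918e-01  1.79342029e+00 -4.29212184e-04
  1.52383876e+00  2.22323930e-01] [0.48671451 0.03595413 0.29978185] [ 0.14527353 -0.57398735  0.17251508] 0.030018348876901347 [ 0.96770917 -0.25206936  0.        ] ([119.8, 2.0, 0.7], [0.0014, 0.0008, 0.0017])
```

Request:
{"api": "step_arm", "payload": {
  "commands": [
    {"xyz": [30,2,1],"turn": [0,0,0],"grip": 30},
    {"xyz": [60,2,1],"turn": [0,0,0],"grip": 30},
    {"xyz": [80,2,1],"turn": [0,0,0],"grip": 30},
    {"xyz": [86,2,1],"turn": [0,0,0],"grip": 30},
    {"xyz": [86,2,1],"turn": [0,0,0],"grip": 30}
  ]
}}

```text
t: 11.78
tool_pos: [0.4888, 0.0343, 0.2148]
orientation: [1.395, 1.078, -1.395]
force: [0.1, -0.0, 1.1]
opening: 0.0301
```

Run:
```python
from h import *
M=down(cx[:2]); s=telemetry.read_state();print(s['t'],s['tool_pos'],s['force'],rel(handle(0),M))
t=shot('top','t4'); c=shot('side','s4')
o=np.hstack([cv2.resize(t[190:290,210:310],(400,400)),cv2.resize(c[140:280,180:320],(400,400))])
cv2.imwrite('pics/c4.png',o)
```

```text
11.775 [0.48880364 0.03432408 0.21479059] [ 0.12946306 -0.03921117  1.09563983] ([34.8, -0.7, -0.2], [-0.0007, 0.0002, 0.0004])
```

View pics/c4.png

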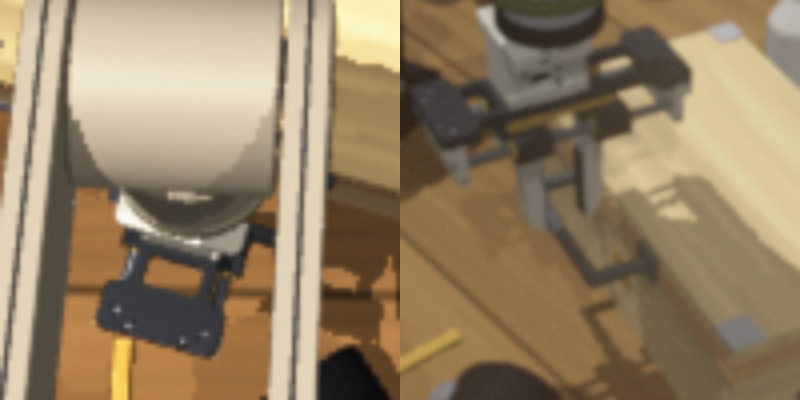

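In the side crop at (560,210) the fingers straddle the bar, so I descend 35 mm and close.

Request:
{"api": "step_arm", "payload": {
  "commands": [
    {"xyz": [8,0,0],"turn": [0,0,0],"grip": 30},
    {"xyz": [20,0,0],"turn": [0,0,0],"grip": 30},
    {"xyz": [30,0,0],"turn": [0,0,0],"grip": 30},
    {"xyz": [35,0,0],"turn": [0,0,0],"grip": 30},
    {"xyz": [35,0,0],"turn": [0,0,0],"grip": 20},
    {"xyz": [35,0,0],"turn": [0,0,0],"grip": 12},
    {"xyz": [35,0,0],"turn": [0,0,0],"grip": 4},
    {"xyz": [35,0,0],"turn": [0,0,0],"grip": 4},
    {"xyz": [35,0,0],"turn": [0,0,0],"grip": 4}
  ],
  "force": 20
}}

```text
t: 13.0
tool_pos: [0.4881, 0.0352, 0.1799]
orientation: [1.394, 1.079, -1.396]
force: [-5.5, 1.5, 4.5]
opening: 0.0112
```

Run:
```python
from h import *
s=telemetry.read_state();M=R.from_rotvec(s['orientation']).as_matrix()
g=s['tool_pos']+.065*M[:,0]; print(s['t'],s['force'],s['opening'],g-handle(0))
for d in range(0,61,5):
    v=M.T@(handle(np.deg2rad(d))-handle(0))*1000; print(d,v.round(1))
```

```text
13.0 [-5.47012563  1.51941112  4.54769639] 0.011226680927528224 [-2.14965677e-04  5.13387017e-04 -8.17366250e-05]
0 [0. 0. 0.]
5 [-22.3   2.2   0. ]
10 [-44.2   6.4   0. ]
15 [-65.8  12.5   0. ]
20 [-86.7  20.4   0. ]
25 [-106.8   30.1    0. ]
30 [-126.1   41.5    0. ]
35 [-144.2   54.6    0. ]
40 [-161.2   69.2    0. ]
45 [-176.8   85.2    0. ]
50 [-191.   102.6    0. ]
55 [-203.5  121.     0. ]
60 [-214.5  140.6    0. ]
```

Request:
{"api": "step_arm", "payload": {
  "commands": [
    {"xyz": [-5,0,0],"turn": [0,0,0],"grip": 4},
    {"xyz": [-13,1,0],"turn": [0,0,0],"grip": 4},
    {"xyz": [-22,2,0],"turn": [0,0,0],"grip": 4},
    {"xyz": [-33,4,0],"turn": [0,0,0],"grip": 4},
    {"xyz": [-44,6.5,0],"turn": [0,0,0],"grip": 4},
    {"xyz": [-55,9,0],"turn": [0,0,0],"grip": 4},
    {"xyz": [-66,12.5,0],"turn": [0,0,0],"grip": 4},
    {"xyz": [-76,16,0],"turn": [0,0,0],"grip": 4},
    {"xyz": [-87,20.5,0],"turn": [0,0,0],"grip": 4},
    {"xyz": [-97,25,0],"turn": [0,0,0],"grip": 4},
    {"xyz": [-107,30,0],"turn": [0,0,0],"grip": 4},
    {"xyz": [-107,30,0],"turn": [0,0,0],"grip": 4}
  ]
}}

```text
t: 14.5
tool_pos: [0.5172, 0.0276, 0.2886]
orientation: [1.394, 1.079, -1.396]
force: [-13.3, 2.7, 5.8]
opening: 0.0116
```

```bash
cat > st.py <<'E'
from h import *
s=telemetry.read_state();M=R.from_rotvec(s['orientation']).as_matrix()
g=s['tool_pos']+.065*M[:,0]; v=g-hinge; a=np.arctan2(v[2],-v@cx)-np.arctan2(.015,.256)
print(s['t'],'force',s['force'],s['opening'],'ang',np.rad2deg(a),'r err',np.hypot(v[2],v@cx)-np.hypot(.256,.015),'lat',v@cy)
for d in range(25,66,5): print(d,(M.T@(handle(np.deg2rad(d))-g)*1000).round(1))
E
python3 st.py
```

```text
14.5 force [-13.32746305   2.71082967   5.8133665 ] 0.011552621372500155 ang 25.290828839267 r err 0.00140908629637293 lat 0.0004573960966277105
25 [1.8 0.6 0.5]
30 [-17.4  12.1   0.5]
35 [-35.6  25.1   0.5]
40 [-52.5  39.7   0.5]
45 [-68.1  55.8   0.5]
50 [-82.3  73.1   0.5]
55 [-94.9  91.6   0.5]
60 [-105.8  111.1    0.5]
65 [-115.   131.5    0.5]
```

Request:
{"api": "step_arm", "payload": {
  "commands": [
    {"xyz": [-5,1,0],"turn": [0,0,0],"grip": 4},
    {"xyz": [-14,6.5,0],"turn": [0,0,0],"grip": 4},
    {"xyz": [-24,14,0],"turn": [0,0,0],"grip": 4},
    {"xyz": [-35,22,0],"turn": [0,0,0],"grip": 4},
    {"xyz": [-44,29.5,0],"turn": [0,0,0],"grip": 4},
    {"xyz": [-53,37.5,0],"turn": [0,0,0],"grip": 4},
    {"xyz": [-61,45.5,0],"turn": [0,0,0],"grip": 4},
    {"xyz": [-68.5,53.5,0],"turn": [0,0,0],"grip": 4},
    {"xyz": [-76,62,0],"turn": [0,0,0],"grip": 4},
    {"xyz": [-83,71,0],"turn": [0,0,0],"grip": 4},
    {"xyz": [-83,71,0],"turn": [0,0,0],"grip": 4}
  ]
}}

```text
t: 15.88
tool_pos: [0.5874, 0.0093, 0.3736]
orientation: [1.397, 1.075, -1.391]
force: [-9.6, 1.9, 10.4]
opening: 0.0114
```

```bash
python3 st.py
```

```text
15.875 force [-9.55398062  1.85436666 10.4236571 ] 0.011365624994635306 ang 50.334532947044494 r err 0.0024548911193069123 lat 0.0004768393883376391
25 [ 86.6 -72.7   0.6]
30 [ 67.4 -61.2   0.5]
35 [ 49.3 -48.    0.5]
40 [ 32.4 -33.3   0.5]
45 [ 16.9 -17.2   0.5]
50 [2.9 0.2 0.5]
55 [-9.6 18.8  0.5]
60 [-20.4  38.4   0.5]
65 [-29.5  58.8   0.4]
```

Request:
{"api": "step_arm", "payload": {
  "commands": [
    {"xyz": [-4.5,5.5,0],"turn": [0,0,0],"grip": 4},
    {"xyz": [-10,13,0],"turn": [0,0,0],"grip": 4},
    {"xyz": [-15,21,0],"turn": [0,0,0],"grip": 4},
    {"xyz": [-20,29,0],"turn": [0,0,0],"grip": 4},
    {"xyz": [-23,34.5,0],"turn": [0,0,0],"grip": 4},
    {"xyz": [-24.5,37.5,0],"turn": [0,0,0],"grip": 4},
    {"xyz": [-24.5,37.5,0],"turn": [0,0,0],"grip": 4},
    {"xyz": [-24.5,37.5,0],"turn": [0,0,0],"grip": 4},
    {"xyz": [-24.5,37.5,0],"turn": [0,0,0],"grip": 4},
    {"xyz": [-24.5,37.5,0],"turn": [0,0,0],"grip": 4},
    {"xyz": [-24.5,37.5,0],"turn": [0,0,0],"grip": 4},
    {"xyz": [-24.5,37.5,0],"turn": [0,0,0],"grip": 4}
  ]
}}

```text
t: 17.38
tool_pos: [0.6233, -0.0001, 0.3958]
orientation: [1.396, 1.076, -1.393]
force: [-4.1, 3.0, 7.2]
opening: 0.0114
```

```bash
python3 st.py
python3 - <<'E'
from h import *
t=shot('top','t5'); c=shot('side','s5')
cv2.imwrite('pics/c5.png',np.hstack([cv2.resize(t,(400,300)),cv2.resize(c,(400,300))]))
e=[hinge+k*cy*.184-cx*(.208*.5-.034*.866*1)+Z*(.208*.866+.034*.5) for k in(-1,1)]; print(proj('side',e))
E
```

```text
17.375 force [-4.08210787  3.0452149   7.2404928 ] 0.011439042654455533 ang 59.9000370930798 r err 0.0020306108824601488 lat 0.0004260581753515007
25 [ 108.8 -109.6    0.5]
30 [ 89.6 -98.1   0.5]
35 [ 71.5 -84.9   0.5]
40 [ 54.6 -70.3   0.5]
45 [ 39.1 -54.2   0.4]
50 [ 25.  -36.8   0.4]
55 [ 12.5 -18.3   0.4]
60 [1.6 1.3 0.4]
65 [-7.5 21.7  0.4]
[[365.24162605 175.46352476]
 [271.60209994  96.30526575]]
```

View pics/s5.png

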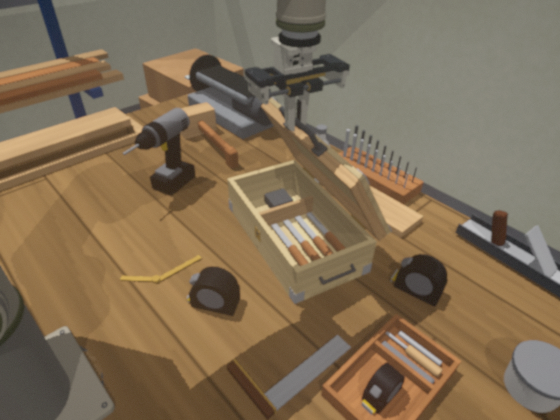

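The side view shows the lid open, with its upper corners at about (362,175) and (268,103). I predicted (365,175) and (272,96) for 60°. The tape stands in the tray at (382,388) and nothing else has moved. I'll hold for a moment to confirm it is steady, then hand in.

Request:
{"api": "step_arm", "payload": {
  "commands": [
    {"xyz": [0,0,0],"turn": [0,0,0],"grip": 4},
    {"xyz": [0,0,0],"turn": [0,0,0],"grip": 4},
    {"xyz": [0,0,0],"turn": [0,0,0],"grip": 4},
    {"xyz": [0,0,0],"turn": [0,0,0],"grip": 4},
    {"xyz": [0,0,0],"turn": [0,0,0],"grip": 4},
    {"xyz": [0,0,0],"turn": [0,0,0],"grip": 4}
  ]
}}

```text
t: 18.23
tool_pos: [0.6234, -0.0001, 0.3958]
orientation: [1.396, 1.076, -1.393]
force: [-3.9, 2.4, 7.6]
opening: 0.0111
```

```bash
python3 st.py | head -1; python3 -c "
from h import *
print(abs(telemetry.read_state()['dq']).max()); print(robot.close_job())"
```

```text
18.225 force [-3.87912441  2.44645971  7.5970467 ] 0.01105544802423928 ang 59.896847932616254 r err 0.001998801123471561 lat 0.00042572802984482187
0.0015370778761777844
the job is handed in; nothing more can be done
None
```

I moved the tape measure from the lid into the empty half of the tray, then lifted the lid by its handle to 60° and handed the job in at about 18 s while still holding it. The hand-in gives no verdict.

- **Lid:** my last check put it at 59.9° from the hand's position. The lid corners in the side picture agreed to a few pixels (up to about 7). The arm was still (joint speeds under 0.002 rad/s), with about 9 N at the wrist.
- **Tape measure:** in the last picture it stands upright in the tray, let go and clear of the lid. I saw nothing else moved, judged by eye only.
- **Disagreement:** the handle's measured radius came out about 2 mm larger than my chest estimate. I shifted the arc outward while lifting; the side load never went above about 15 N at the readings I took.

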